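# Lay the hotel coffee corner

## Robot

A 6-joint arm with a two-finger parallel gripper is mounted at the origin on the work surface. World frame = base frame: x ahead of the robot, y to its left, z up, the work surface at z = 0. Lengths are in m, angles in rad, forces in N, time in s.
With the tool pointing down it reaches from about 0.35 to 0.975 m from the base axis. Payload 17.4 kg.
Tool frame: the origin (TCP) lies between the finger pads; the fingertips stand 8 mm ahead of it and the grasp point (between the pads) lies 11 mm behind it (bot.finger_overhang is the distance from the TCP to the fingertips, in m); z points along the fingers, y is the direction in which the jaws open and shut (so a half turn about z gives the same grasp; the last joint's range is limited). The gripper opens to 85 mm and grips with 20 to 120 N. Pads are 22 mm wide; open, the fingers measure 114 mm over their backs; the gripper's body (76 mm by 85 mm) begins 54 mm behind the grasp point. The pads swing forward as they close: fully open they stand 13 mm farther back than shut.
Start: joints at [-1.346, 0.116, 1.442, -0, 1.584, -0.038], TCP at [0.175, -0.652, 0.206] pointing down, gripper open.
Joint ranges: [-2.83, 2.83], [-0.83, 2.19], [0.07, 2.5], [-1.14, 4.28], [0.01, 3], [-2.97, 2.97]. Speed limits (rad/s): [1.89, 1.89, 2.22, 3.14, 3.14, 3.14].

## Interface

Orientations are given as a unit quaternion [x, y, z, w].
In Python, from cell import bot gives the robot as it stands. Calls block until the motion is done:
- bot.move_pose(position, orientation): joint-space move of the TCP to a pose.
- bot.line_to(position, feed=0.15, orientation=None, contact_N=None): straight line of the TCP; orientation=None keeps the orientation; feed is the mean speed in m/s. With contact_N (N) it stops when the force on the tool has changed by that much, and returns True; else False.
- bot.movej(angles): joint-space move.
- bot.open() and bot.gripper_close(newtons=None): open the fingers fully, or close them until they stop; newtons is the grip in N (None keeps the last).
- bot.dwell(seconds).
- bot.ik(position, orientation): joint angles nearest the present ones, or None.
- bot.sense(): the state.
- bot.capture(name): name is "side" or "top"; returns (picture, depth): 420x560x3 uint8, red, green, blue; 420x560 float32, m along the optical axis (not along the pixel's ray), 0 where there is no reading.
- bot.camera_model(name): a dict with "intrinsics" (3x3 intrinsics, pixels), "position" and "attitude" of the camera in the world. Camera axes: x right, y down, z forward; pixel columns grow to the right and rows downward; lengths in m; the calibration is good to about 2 mm. A picture is of the moment at which its call begins. camera_model takes no time and is no camera call.
A pose or a line that the arm cannot do raises bot.MotionError and nothing moves.
- bot.close_job(): hands the job in, once; it reports no verdict.
Trained networks look in the newest picture that a camera, given by its name, has taken for a name from the list of things; names that differ only in an ending like _2 or _b are one class to them, and where a whole thing is asked for, a point or a joint stands for the part that bears it (a point fixed in the world has none). Each returns a list of dicts, best first, with "score" (0 to 1); they miss things now and then, are a little off and sometimes report something else, mostly with a low value. They report only what shows in the picture. A call takes as long as a camera call.
- bot.silhouettes(camera, name): "pixels" (420x560 bool, what is visible of it) and "bbox" ([centre column, centre row, width, height] in pixels, round what is visible of it).
The state is a dict: "t": time; "q": joint angles; "dq": joint speeds; "tau": joint torques, N m; "ee_pos": TCP position; "ee_rot": TCP orientation; "contact_force": force on the tool from outside, world axes, zero at the start; "torque": the same for the moment, N m; "opening": finger opening in m.
Only numpy, scipy, OpenCV 4.12 (cv2) and the standard library are available. Lean on these libraries where they do the work, as an engineer would, in place of code of your own. Each camera call takes 0.05 s, during which the arm holds its last target.

## Task

Lay the coffee corner for the next guest: stand each cup, still upside down, in the middle of the saucer of its own colour, stand the amber sugar jar exactly half-way between the two saucers, and stand the water bottle behind the jar (on the side away from the robot, square to the line of the two saucers) with 10 cm between the centres of jar and bottle. Everything stands upright, is set down and not dropped, and the tea tin, the tumbler and the capsule box are left where they are.

Things in the scene. Friction and masses are not known exactly. Their poses are not given: they have to be found in the camera images.
- white_saucer: round white saucer, 124 mm across, fixed to the counter; flat inner floor (82 mm across) 5 mm above the counter, sloping rim 12 mm high. Origin: centre of the underside, on the counter. The centres of the two saucers are always 240 mm apart; y of each saucer is parallel to the line through the two centres, x is level, square to that line, pointing away from the robot's side. Either saucer may be the left one.
- blue_saucer: round dark blue saucer, 124 mm across, fixed to the counter; flat inner floor (82 mm across) 5 mm above the counter, sloping rim 12 mm high. Origin: centre of the underside, on the counter. The centres of the two saucers are always 240 mm apart; y of each saucer is parallel to the line through the two centres, x is level, square to that line, pointing away from the robot's side. Either saucer may be the left one.
- white_cup_center (a point): espresso cup, glazed white, standing upside down on its rim: 56 mm across at the rim (walls almost straight for the lower 34 mm), 52 mm high, 0.11 kg; a small loop handle sticks out along the cup's own +y to 49 mm from the cup's axis (12 to 42 mm above the rim). The point is on the cup's axis half-way up, 26 mm above the rim it stands on; z points up.
- blue_cup_center (a point): espresso cup, glazed dark blue, standing upside down on its rim: 56 mm across at the rim (walls almost straight for the lower 34 mm), 52 mm high, 0.11 kg; a small loop handle sticks out along the cup's own +y to 49 mm from the cup's axis (12 to 42 mm above the rim). The point is on the cup's axis half-way up, 26 mm above the rim it stands on; z points up.
- sugar_jar_center (a point): round amber sugar jar with a cork lid, 54 mm across, 72 mm high (straight amber wall up to 54 mm, cork lid 48 mm across above 58 mm), about 0.2 kg, standing upright on the counter. The point is on its axis half-way up, 36 mm above its underside; z points up.
- water_bottle_center (a point): small pale blue minibar water bottle with a white label band and a blue cap, 60 mm across (straight from 4 to 80 mm up, then a shoulder and a cap 28 mm across), 105 mm high, about 0.25 kg, standing upright on the counter. The point is on its axis half-way up, 52.5 mm above its underside; z points up.
- tea_tin: bystander: loose green tea tin with a brass lid, 63 x 88 x 95 mm high, beyond the work. Origin: centre of its underside.
- tumbler: bystander: loose empty glass tumbler, 72 mm across, 85 mm high, beyond the work. Origin: centre of its underside.
- capsule_box: bystander: loose open dark wooden box of coloured coffee capsules, 90 x 160 x 40 mm high, beyond the work. Origin: centre of its underside.

How it is judged:
By the outcome, as a careful person would: the job done as asked, in the order asked, and still so for the second after the job is handed in, with the robot touching nothing.
It also fails if it takes over 96 s, if anything falls off the work surface, if the arm or the gripper's body presses on something with over 40 N, if the wrist force passes 120 N, or if a joint passes its speed limit or range.

## Working session

There is one attempt and no reset: what is moved stays moved. The work goes in short steps, each a Python script; the robot and the scene stay as the last script left them, time stands still between calls to the robot, and variables do not carry over. Pictures are saved under pics/ and viewed, and the job is handed in when it is done.

```bash
ls; mkdir -p pics; python3 - <<'E'
from cell import bot
import cv2, numpy as np
s=bot.sense(); print(s['t'],s['ee_pos'],s['ee_rot'],s['opening'],bot.finger_overhang)
for n in ('top','side'):
    p,d=bot.capture(n); cv2.imwrite(f'pics/{n}0.png',p[:,:,::-1]); m=bot.camera_model(n); print(n,m, (d>0).mean())
    np.save(f'd_{n}.npy',d)
E
```

```text
pics
0.0 [ 0.17530357 -0.65159885  0.20485735] [ 9.91377651e-01  1.31034391e-01 -6.29108527e-05 -5.80087682e-04] 0.08572934248625431 0.008
top {'intrinsics': array([[455.59473379,   0.        , 290.03745817],
       [  0.        , 455.59473379, 206.93016271],
       [  0.        ,   0.        ,   1.        ]]), 'position': array([ 0.41664019, -0.00266923,  1.27876959]), 'attitude': array([ 0.70935078, -0.70097862,  0.05038925, -0.05395703])} 0.996062925170068
side {'intrinsics': array([[393.06045789,   0.        , 280.16247216],
       [  0.        , 393.06045789, 213.58469696],
       [  0.        ,   0.        ,   1.        ]]), 'position': array([ 0.51690715, -0.87651701,  0.666858  ]), 'attitude': array([ 0.87938805, -0.03403278,  0.0182051 , -0.47453872])} 0.995922619047619
```

View pics/top0.png

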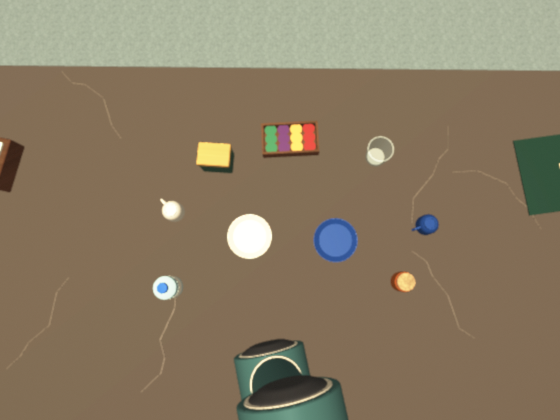

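View pics/side0.png

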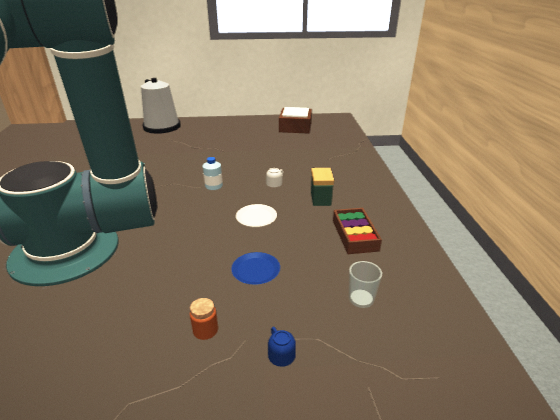

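```bash
cat > h.py <<'E'
from cell import bot
import cv2, numpy as np
from scipy.spatial.transform import Rotation as R
from scipy.optimize import least_squares
NAMES=['white_saucer','blue_saucer','white_cup_center','blue_cup_center','sugar_jar_center','water_bottle_center','tea_tin','tumbler','capsule_box']
def pts(cam,mask,d):
    m=bot.camera_model(cam); K=m['intrinsics']
    v,u=np.nonzero(mask&(d>0)); z=d[v,u]
    c=np.c_[(u-K[0,2])/K[0,0]*z,(v-K[1,2])/K[1,1]*z,z]
    return R.from_quat(m['attitude']).apply(c)+m['position']
def planept(cam,uv,z):
    m=bot.camera_model(cam); K=m['intrinsics']; uv=np.atleast_2d(uv).astype(float)
    r=R.from_quat(m['attitude']).apply(np.c_[(uv[:,0]-K[0,2])/K[0,0],(uv[:,1]-K[1,2])/K[1,1],np.ones(len(uv))])
    return m['position']+r*((z-m['position'][2])/r[:,2])[:,None]
def proj(cam,P):
    m=bot.camera_model(cam); K=m['intrinsics']
    c=R.from_quat(m['attitude']).inv().apply(np.atleast_2d(P)-m['position'])
    return np.c_[K[0,0]*c[:,0]/c[:,2]+K[0,2],K[1,1]*c[:,1]/c[:,2]+K[1,2]]
E
python3 - <<'E'
from h import *
for cam in ('top','side'):
    p,d=bot.capture(cam)
    o=p.copy()
    for n in NAMES:
        r=bot.silhouettes(cam,n)
        for k in r[:2]:
            P=pts(cam,k['pixels'],d)
            if len(P)<5: continue
            zt=np.percentile(P[:,2],97)
            T=P[P[:,2]>zt-0.006]
            print(cam,n,round(k['score'],2),np.round(k['bbox'],0),'med',np.round(np.median(P,0),3),'zt',round(zt,3),'topmid',np.round((T.max(0)+T.min(0))/2,4)[:2],'ext',np.round(P.max(0)-P.min(0),3))
        if r: np.save(f'm_{cam}_{n}.npy',r[0]['pixels'])
    
E
```

```text
top white_saucer 0.87 [248. 232.  46.  45.] med [0.524 0.118 0.006] zt 0.014 topmid [0.5239 0.1171] ext [0.127 0.125 0.026]
top white_saucer 0.2 [292. 137.  56.  35.] med [0.799 0.005 0.031] zt 0.042 topmid [0.8011 0.0062] ext [0.114 0.167 0.054]
top blue_saucer 0.8 [336. 239.  42.  42.] med [ 0.517 -0.124  0.006] zt 0.013 topmid [ 0.517  -0.1226] ext [0.118 0.121 0.02 ]
top white_cup_center 0.7 [176. 212.  22.  24.] med [0.587 0.326 0.043] zt 0.053 topmid [0.5891 0.3315] ext [0.064 0.058 0.062]
top blue_cup_center 0.56 [426. 223.  24.  23.] med [ 0.557 -0.368  0.046] zt 0.053 topmid [ 0.5587 -0.3741] ext [0.052 0.058 0.053]
top sugar_jar_center 0.64 [404. 281.  20.  21.] med [ 0.404 -0.294  0.069] zt 0.076 topmid [ 0.4042 -0.3021] ext [0.053 0.051 0.082]
top sugar_jar_center 0.27 [214. 157.  37.  30.] med [0.728 0.207 0.093] zt 0.098 topmid [0.7354 0.2097] ext [0.065 0.088 0.104]
top water_bottle_center 0.74 [170. 286.  27.  21.] med [0.382 0.317 0.083] zt 0.107 topmid [0.3818 0.3275] ext [0.061 0.081 0.117]
top tea_tin 0.57 [215. 158.  38.  31.] med [0.728 0.206 0.093] zt 0.098 top
[... 864 characters left out ...]
0.04 ] zt 0.052 topmid [ 0.559  -0.3782] ext [0.058 0.089 0.057]
side sugar_jar_center 0.9 [204. 318.  29.  44.] med [ 0.404 -0.318  0.054] zt 0.073 topmid [ 0.4018 -0.3021] ext [0.053 0.051 0.076]
side water_bottle_center 0.94 [213. 173.  19.  32.] med [0.381 0.306 0.059] zt 0.104 topmid [0.3796 0.3277] ext [0.078 0.23  0.107]
side tea_tin 0.71 [322. 186.  24.  35.] med [0.73  0.173 0.067] zt 0.096 topmid [0.7336 0.2096] ext [0.11  0.285 0.101]
side tumbler 0.66 [366. 284.  34.  48.] med [ 0.753 -0.253  0.057] zt 0.085 topmid [ 0.755  -0.2382] ext [0.111 0.163 0.09 ]
side capsule_box 0.95 [358. 230.  47.  41.] med [ 0.796 -0.014  0.031] zt 0.04 topmid [0.799  0.0035] ext [0.099 0.167 0.045]
```

```bash
python3 - <<'E'
from h import *
A={'ws':(.524,.118),'bs':(.516,-.122),'wc':(.589,.330),'bc':(.558,-.375),'jar':(.404,-.302),'bot':(.381,.327)}
for cam in ('top','side'):
    p,d=bot.capture(cam)
    W=pts(cam,np.ones(d.shape,bool),np.where(d>0,d,9)).reshape(*d.shape,3)
    np.save(f'W_{cam}.npy',W); cv2.imwrite(f'pics/{cam}_now.png',p[:,:,::-1])
    t=W[(abs(W[...,0]-.5)<.06)&(abs(W[...,1])<.04)]
    print(cam,'table z',np.median(t[:,2]),t[:,2].std())
    for n,(x,y) in A.items():
        u=proj(cam,[x,y,.03])[0].round().astype(int)
        s=48 if cam=='top' else 48
        c=p[u[1]-s:u[1]+s,u[0]-s:u[0]+s]
        c=cv2.resize(c,(260,260),interpolation=cv2.INTER_CUBIC)
        A[n]=A[n]; globals().setdefault('T',{})[(cam,n)]=c
g=[np.vstack([np.hstack([T[(cam,n)] for n in ('ws','bs','wc')]),np.hstack([T[(cam,n)] for n in ('bc','jar','bot')])]) for cam in('top','side')]
for cam,i in zip(('top','side'),g): cv2.imwrite(f'pics/crops_{cam}.png',i[:,:,::-1])
E
```

```text
top table z -0.0006387971321910602 0.002512081051611957
side table z -0.0002916730756953312 0.0012277844917569997
```

View pics/crops_top.png

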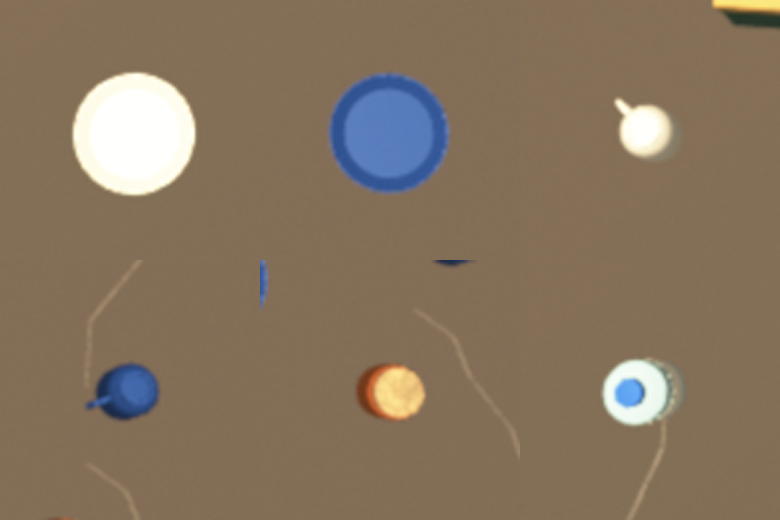

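View pics/crops_side.png

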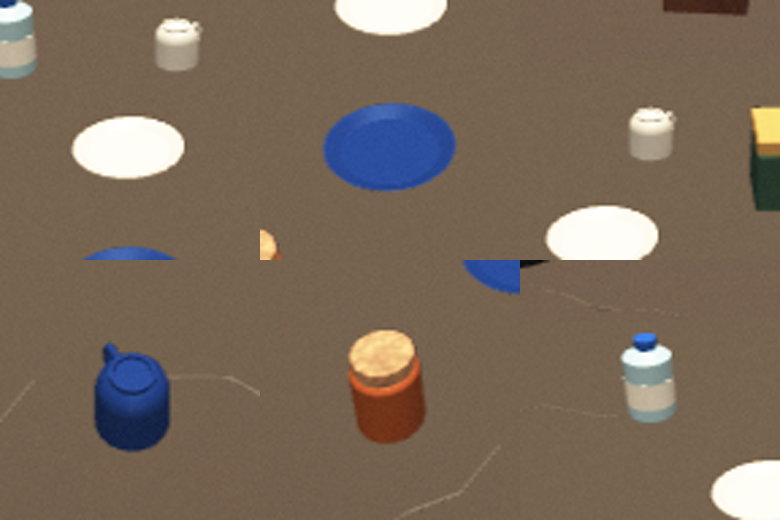

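```bash
cat >> h.py <<'E'
PROF={'saucer':[(.062,.012),(.041,.0)],'cup':[(.028,0),(.028,.034),(.0265,.040),(.018,.052)],
'jar':[(.027,0),(.027,.054),(.024,.058),(.024,.072)],'bottle':[(.029,0),(.030,.004),(.030,.080),(.014,.093),(.014,.105)]}
S=6
def render(cam,kind,x,y,org,sz,z0=0):
    a=np.linspace(0,2*np.pi,48,endpoint=False); im=np.zeros((sz*S,sz*S),np.uint8); prev=None
    for r,z in PROF[kind]:
        q=proj(cam,np.c_[x+r*np.cos(a),y+r*np.sin(a),np.full(48,z+z0)]); q=(q-org+.5)*S-.5
        pp=q if prev is None else np.vstack([prev,q]); prev=q
        cv2.fillConvexPoly(im,np.round(cv2.convexHull(pp.astype(np.float32))*16).astype(np.int32),255,shift=4)
    return cv2.resize(im,(sz,sz),interpolation=cv2.INTER_AREA)/255.
def bgdist(p,org,sz):
    c=p[org[1]:org[1]+sz,org[0]:org[0]+sz].astype(float)
    return c
def fit(p,cam,kind,x,y,z0=0,fgpix=None,save=None,thr=28,opn=True):
    u=proj(cam,[x,y,.03])[0].round().astype(int); sz=72; org=u-sz//2
    c=cv2.cvtColor(p,cv2.COLOR_RGB2LAB)[org[1]:org[1]+sz,org[0]:org[0]+sz].astype(float)
    m0=render(cam,kind,x,y,org,sz,z0)
    ring=(cv2.dilate(m0,np.ones((13,13)))>0)&(cv2.dilate(m0,np.ones((7,7)))==0)
    bg=np.median(c[ring],0); dist=np.linalg.norm(c-bg,axis=2)
    m=(dist>thr).astype(np.uint8)
    if opn: m=cv2.morphologyEx(m,cv2.MORPH_OPEN,cv2.getStructuringElement(cv2.MORPH_ELLIPSE,(5,5)))
    m=m*(cv2.dilate(m0,np.ones((11,11)))>0); mf=m.astype(float)
    best=None
    f=lambda v: np.abs(render(cam,kind,v[0],v[1],org,sz,z0)-mf).sum()
    from scipy.optimize import minimize
    r=minimize(f,[x,y],method='Nelder-Mead',options=dict(initial_simplex=[[x,y],[x+.006,y],[x,y+.006]],xatol=2e-4,fatol=.02))
    if save is not None:
        v=np.clip(p[org[1]:org[1]+sz,org[0]:org[0]+sz],0,255).copy(); v=cv2.resize(v,(216,216),interpolation=cv2.INTER_NEAREST)
        rr=cv2.resize(render(cam,kind,*r.x,org,sz,z0),(216,216))>.5; e=cv2.morphologyEx(rr.astype(np.uint8),cv2.MORPH_GRADIENT,np.ones((3,3)))
        v[e>0]=[255,0,255]; mm=cv2.resize(m*255,(216,216)); save.append(np.vstack([v,np.dstack([mm]*3)]))
    return r.x,r.fun,mf.sum()
E
cat > meas.py <<'E'
from h import *
A={'ws':('saucer',.524,.118),'bs':('saucer',.516,-.122),'wc':('cup',.589,.330),'bc':('cup',.558,-.375),'jar':('jar',.404,-.302),'bot':('bottle',.381,.327)}
E
python3 - <<'E'
from meas import *
for cam in('top','side'):
    p,d=bot.capture(cam); L=[]
    for n,(k,x,y) in A.items():
        v,e,N=fit(p,cam,k,x,y,save=L); print(cam,n,v.round(4),round(e,1),N)
    cv2.imwrite(f'pics/fit_{cam}.png',cv2.resize(np.hstack(L),None,fx=.6,fy=.6)[:,:,::-1])
E
```

```text
top ws [0.5225 0.1183] 95.0 1656.0
top bs [ 0.515  -0.1217] 40.5 1538.0
top wc [0.5934 0.3408] 66.2 328.0
top bc [ 0.5599 -0.3745] 20.8 389.0
top jar [ 0.4025 -0.3018] 24.6 404.0
top bot [0.3798 0.3327] 101.5 506.0
side ws [0.5203 0.1176] 36.9 772.0
side bs [ 0.5124 -0.1214] 36.0 1254.0
side wc [0.5892 0.3353] 27.2 274.0
side bc [ 0.5581 -0.3753] 55.5 903.0
side jar [ 0.4007 -0.2998] 159.8 848.0
side bot [0.3781 0.3321] 42.8 503.0
```

View pics/fit_top.png

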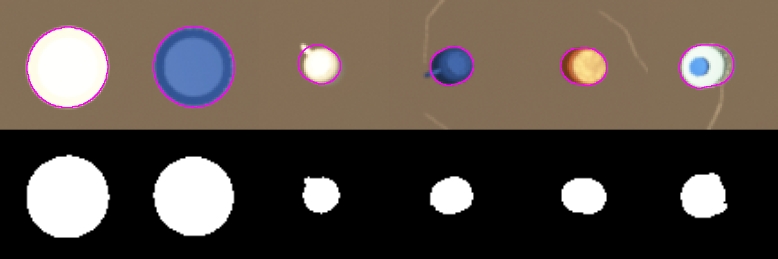

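View pics/fit_side.png

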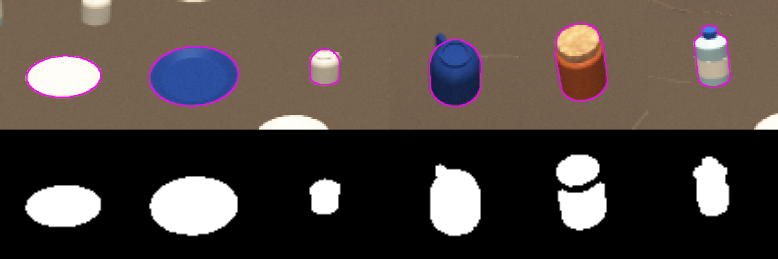

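```bash
python3 - <<'E'
from meas import *
for n,(k,x,y) in A.items():
    if k=='saucer': continue
    for cam in('top','side'):
        W=np.load(f'W_{cam}.npy'); rad={'cup':.028,'jar':.027,'bottle':.03}[k]; zr={'cup':(.006,.033),'jar':(.006,.052),'bottle':(.008,.078)}[k]; H={'cup':.052,'jar':.072,'bottle':.105}[k]
        m=np.hypot(W[...,0]-x,W[...,1]-y)<rad+.008
        P=W[m]; Q=P[(P[:,2]>zr[0])&(P[:,2]<zr[1])]
        f=lambda v: np.hypot(Q[:,0]-v[0],Q[:,1]-v[1])-rad
        r=least_squares(f,[x,y],loss='soft_l1',f_scale=.002)
        T=P[abs(P[:,2]-H)<.005]
        print(n,cam,len(Q),'cyl',r.x.round(4),'rms',np.sqrt(np.mean(f(r.x)**2)).round(4),'top',len(T),((T.max(0)+T.min(0))/2)[:2].round(4),T.mean(0)[:2].round(4))
# handles: pixels
import math
for nm,c,t in(('wc',(.589,.331),(162,200)),('bc',(.559,-.375),(413,229.5))):
    q=planept('top',t,.027)[0]; print(nm,q.round(3),math.degrees(math.atan2(q[1]-c[1],q[0]-c[0])),np.hypot(q[0]-c[0],q[1]-c[1]))
s=cv2.imread('pics/top_now.png'); a=s[185:235,145:205]; b=s[200:250,395:455]
cv2.imwrite('pics/handles.png',cv2.resize(np.hstack([a,b]),None,fx=6,fy=6,interpolation=cv2.INTER_NEAREST))
E
```

```text
wc top 64 cyl [0.5911 0.3322] rms 0.0008 top 130 [0.5876 0.3297] [0.5899 0.3311]
wc side 110 cyl [0.5884 0.334 ] rms 0.0022 top 48 [0.5875 0.3319] [0.5875 0.3314]
bc top 56 cyl [ 0.5615 -0.3771] rms 0.0017 top 131 [ 0.5588 -0.3739] [ 0.5611 -0.3749]
bc side 253 cyl [ 0.5587 -0.3739] rms 0.0007 top 239 [ 0.5572 -0.3765] [ 0.5581 -0.3762]
jar top 74 cyl [ 0.4041 -0.3024] rms 0.0011 top 260 [ 0.4041 -0.3015] [ 0.4041 -0.3014]
jar side 395 cyl [ 0.4011 -0.2999] rms 0.0008 top 345 [ 0.401  -0.3011] [ 0.4017 -0.3031]
bot top 155 cyl [0.3812 0.3279] rms 0.001 top 93 [0.3817 0.3276] [0.3815 0.3274]
bot side 331 cyl [0.3791 0.3299] rms 0.002 top 33 [0.3797 0.3271] [0.3796 0.3254]
wc [0.618 0.362 0.027] 46.588733757601254 0.04256041836890594
bc [ 0.544 -0.335  0.027] 110.48808480046272 0.043096513563783405
```

View pics/handles.png

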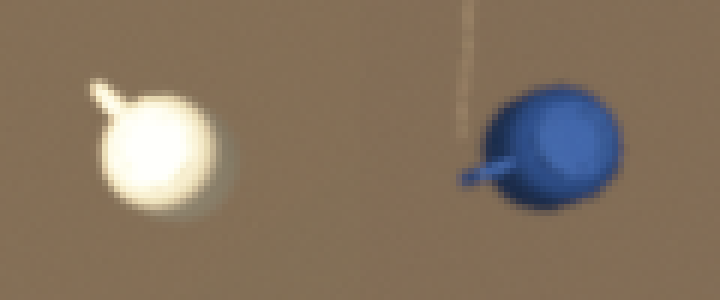

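```bash
cat >> h.py <<'E'
def ori(jaw_deg,near=None):
    c=[]
    for k in (0,180,-180):
        q=(R.from_euler('z',jaw_deg+90+k,degrees=True)*R.from_euler('x',180,degrees=True)).as_quat(); c.append(q)
    return c
def pick_ori(jaw_deg,P1,P2):
    s=bot.sense(); best=None
    for q in ori(jaw_deg)[:2]:
        a=bot.ik(P1,q); b=bot.ik(P2,q)
        if a is None or b is None: continue
        a=np.array(a);b=np.array(b); c=max(abs(a[5]),abs(b[5]))
        if best is None or c<best[0]: best=(c,q,a,b)
    return best
def st(tag):
    s=bot.sense(); print(tag,'t',round(s['t'],2),'p',s['ee_pos'].round(4),'op',round(s['opening'],4),'F',s['contact_force'].round(1),'q6',round(s['q'][5],2))
    return s
E
python3 - <<'E'
from h import *
wc=(.590,.3325)
b=pick_ori(137,[*wc,.2],[.5214,.118,.12]); print(b)
q=b[1]
bot.move_pose([*wc,.18],q); st('above')
hit=bot.line_to([*wc,.018],feed=.12,contact_N=8); st('down'+str(hit))
bot.gripper_close(40); st('closed')
E
```

```text
(np.float64(1.2260237448330678), array([-9.17060074e-01, -3.98749069e-01, -2.44163385e-17, -5.61537342e-17]), array([ 4.75532166e-01,  1.22304797e-01,  1.44376314e+00, -4.44089210e-16,
        1.57552472e+00,  1.22602374e+00]), array([ 1.74845965e-01, -1.56860001e-01,  1.84961032e+00, -4.44089210e-16,
        1.44884233e+00,  9.25337544e-01]))
above t 5.01 p [0.5903 0.332  0.18  ] op 0.0854 F [0.1 0.3 0.5] q6 1.23
downFalse t 6.51 p [0.5904 0.3327 0.0189] op 0.0852 F [-0.1 -0.9 -0.5] q6 1.23
closed t 7.08 p [0.5907 0.3335 0.0209] op 0.0309 F [-8.2  0.5 21.6] q6 1.23
```

```bash
python3 - <<'E'
from h import *
p,d=bot.capture('side'); c=p[130:230,220:340]; cv2.imwrite('pics/s1.png',cv2.resize(c,(720,600),interpolation=cv2.INTER_CUBIC)[:,:,::-1])
p,d=bot.capture('top'); c=p[150:270,120:260]; cv2.imwrite('pics/t1.png',cv2.resize(c,(700,600),interpolation=cv2.INTER_CUBIC)[:,:,::-1])
st('')
E
```

```text
t 7.18 p [0.5907 0.3335 0.0209] op 0.0307 F [-8.2  1.  21.2] q6 1.23
```

View pics/s1.png

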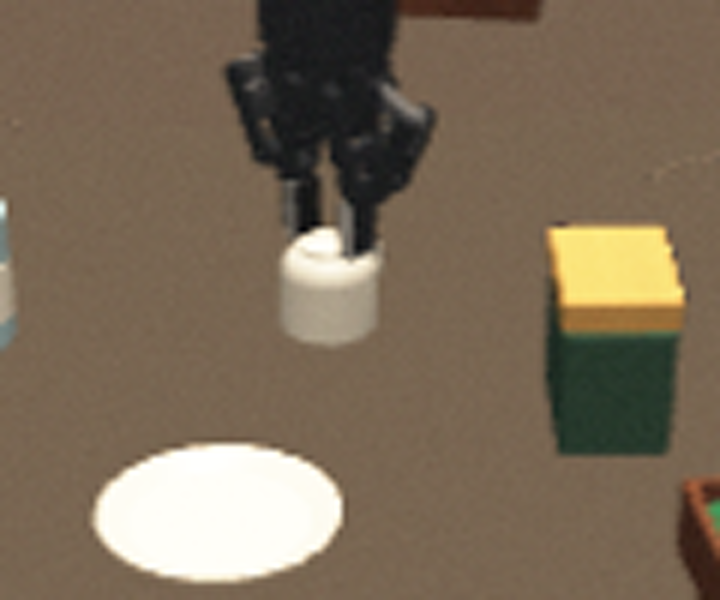

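View pics/t1.png

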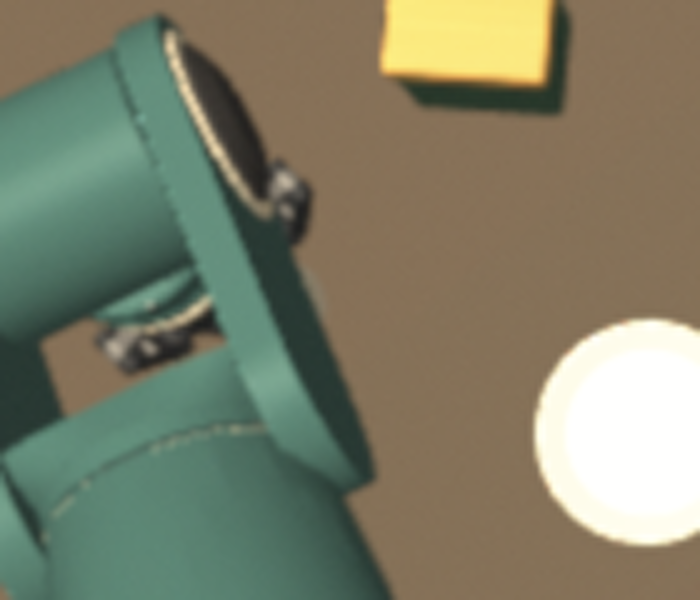

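```bash
python3 - <<'E'
from h import *
p,d=bot.capture('side')
W=pts('side',np.ones(d.shape,bool),np.where(d>0,d,9)).reshape(*d.shape,3)
for u in (272,276,281,284):
    for v in range(158,190,3): print(u,v,p[v,u],W[v,u].round(3))
s=bot.sense(); print(s['q'].round(4),s['ee_pos'])
E
```

```text
272 158 [77 67 58] [0.584 0.349 0.088]
272 161 [31 30 26] [0.583 0.35  0.077]
272 164 [32 29 28] [0.583 0.347 0.067]
272 167 [22 20 19] [0.583 0.349 0.054]
272 170 [254 253 246] [0.582 0.335 0.05 ]
272 173 [243 236 216] [0.581 0.315 0.049]
272 176 [231 221 195] [0.58  0.305 0.042]
272 179 [171 158 137] [0.58  0.302 0.032]
272 182 [171 157 137] [0.58  0.307 0.018]
272 185 [170 159 138] [0.58  0.31  0.005]
272 188 [123 105  86] [ 0.58   0.301 -0.002]
276 158 [55 49 43] [0.595 0.314 0.104]
276 161 [77 66 55] [0.608 0.507 0.001]
276 164 [108  96  84] [0.606 0.48  0.001]
276 167 [104  92  81] [ 0.604  0.458 -0.001]
276 170 [229 215 191] [0.596 0.337 0.048]
276 173 [242 234 212] [0.595 0.313 0.049]
276 176 [233 225 198] [0.594 0.312 0.038]
276 179 [172 158 139] [0.594 0.303 0.031]
276 182 [170 160 136] [0.594 0.306 0.018]
276 185 [170 157 136] [0.594 0.304 0.007]
276 188 [123 104  86] [ 0.593  0.297 -0.001]
281 158 [26 29 27] [0.613 0.328 0.097]
281 161 [31 31 31] [0.61  0.294 0.102]
281 164 [28 28 30] [0.612 0.315 0.081]
281 167 [30 28 31] [0.612 0.312 0.071]
281 170 [32 34 33] [0.611 0.311 0.061]
281 173 [235 226 199] [0.612 0.323 0.043]
281 176 [177 164 141] [0.612 0.318 0.034]
281 179 [164 152 131] [0.611 0.311 0.026]
281 182 [157 144 126] [0.611 0.311 0.015]
281 185 [133 116  97] [ 0.612  0.316 -0.   ]
281 188 [121 103  83] [0.61  0.295 0.   ]
284 158 [26 26 27] [0.619 0.286 0.117]
284 161 [27 27 28] [0.62  0.289 0.104]
284 164 [118  99  77] [ 0.636  0.481 -0.001]
284 167 [119 100  79] [ 0.634  0.456 -0.001]
284 170 [124 104  84] [ 0.632  0.431 -0.001]
284 173 [118 100  82] [ 0.63   0.406 -0.   ]
284 176 [119  98  79] [0.628 0.378 0.002]
284 179 [120 100  80] [ 0.626  0.362 -0.001]
284 182 [117  99  78] [ 0.624  0.338 -0.001]
284 185 [121 103  82] [0.622 0.315 0.   ]
284 188 [120 103  82] [0.62  0.294 0.   ]
[4.7600e-01 2.2610e-01 1.6240e+00 1.0000e-03 1.2884e+00 1.2261e+00] [0.59062048 0.33354558 0.02089461]
```

```bash
python3 - <<'E'
from h import *
bot.open(); st('open')
p,d=bot.capture('side'); np.save('d_a.npy',d); a=p[110:210,220:340].copy()
bot.line_to([.590,.3325,.12],feed=.2); st('up')
p,d=bot.capture('side'); b=p[110:210,220:340]
cv2.imwrite('pics/s2.png',cv2.resize(np.hstack([a,b]),(800,333),interpolation=cv2.INTER_CUBIC)[:,:,::-1])
W=pts('side',np.ones(d.shape,bool),np.where(d>0,d,9)).reshape(*d.shape,3)
m=(np.hypot(W[...,0]-.59,W[...,1]-.3325)<.075)&(W[...,2]>.06); P=W[m]
i=np.argsort(P[:,2])[:25]; print(P[i].round(3))
p,d=bot.capture('top'); cv2.imwrite('pics/t2.png',cv2.resize(p[150:270,120:260],(700,600))[:,:,::-1])
E
```

```text
open t 7.81 p [0.5899 0.3324 0.0178] op 0.0854 F [-0.3 -0.2 -0.2] q6 1.23
up t 8.52 p [0.5896 0.3323 0.1187] op 0.0854 F [ 0.2 -0.1 -0.9] q6 1.23
[[0.562 0.368 0.157]
 [0.63  0.301 0.158]
 [0.623 0.294 0.158]
 [0.62  0.293 0.159]
 [0.555 0.356 0.159]
 [0.551 0.355 0.159]
 [0.627 0.299 0.16 ]
 [0.552 0.362 0.16 ]
 [0.548 0.362 0.16 ]
 [0.558 0.361 0.16 ]
 [0.634 0.304 0.16 ]
 [0.565 0.365 0.162]
 [0.555 0.356 0.162]
 [0.623 0.292 0.163]
 [0.616 0.291 0.163]
 [0.566 0.37  0.164]
 [0.562 0.361 0.164]
 [0.619 0.289 0.164]
 [0.558 0.36  0.164]
 [0.617 0.296 0.165]
 [0.552 0.359 0.165]
 [0.626 0.294 0.165]
 [0.548 0.358 0.165]
 [0.623 0.293 0.166]
 [0.629 0.292 0.166]]
```

View pics/s2.png

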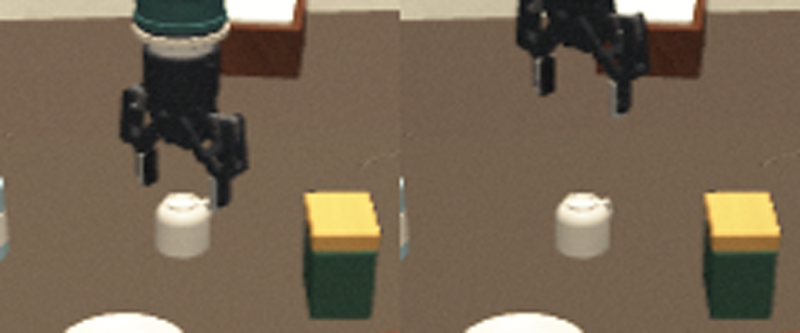

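```bash
python3 - <<'E'
from h import *
bot.line_to([.590,.3325,-.015],feed=.15,contact_N=8); st('a')
h=bot.line_to([.590,.3325,-.05],feed=.03,contact_N=5); st('b'+str(h))
p,d=bot.capture('side'); b=p[110:210,220:340]
cv2.imwrite('pics/s3.png',cv2.resize(b,(720,600),interpolation=cv2.INTER_CUBIC)[:,:,::-1])
E
```

```text
a t 9.67 p [ 0.5906  0.3328 -0.0139] op 0.085 F [ 0.9 -0.6  0. ] q6 1.23
bTrue t 10.46 p [ 0.5899  0.3325 -0.0389] op 0.0853 F [-1.8 -1.7  7.8] q6 1.23
```

View pics/s3.png

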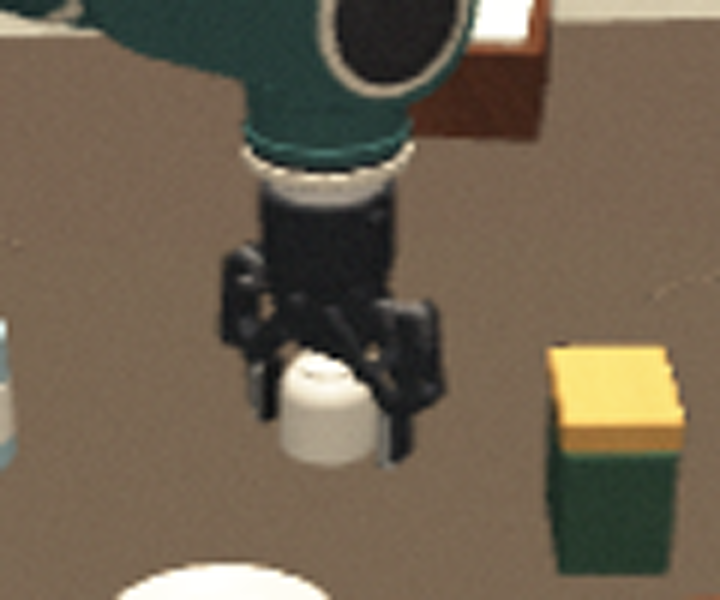

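```bash
python3 - <<'E'
from h import *
bot.line_to([.590,.3325,-.024],feed=.05); st('a')
bot.gripper_close(40); st('closed')
p,d=bot.capture('side'); b=p[110:210,220:340]
cv2.imwrite('pics/s4.png',cv2.resize(b,(720,600),interpolation=cv2.INTER_CUBIC)[:,:,::-1])
E
```

```text
a t 10.97 p [ 0.5901  0.3326 -0.0237] op 0.0853 F [ 0.2 -0.1 -0.5] q6 1.23
closed t 11.37 p [ 0.59    0.3325 -0.024 ] op 0.0543 F [-0.  -0.3  1.9] q6 1.23
```

View pics/s4.png

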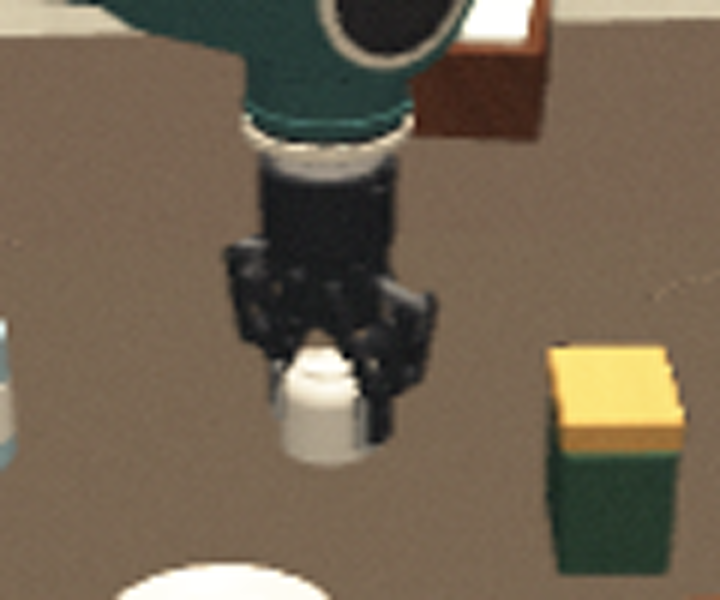

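```bash
cat >> h.py <<'E'
def place(x,y,zp,zl,lift0=None,q=None):
    bot.line_to([x,y,zl],feed=.3,orientation=q); 
    bot.line_to([x,y,zp+.012],feed=.12); 
    h=bot.line_to([x,y,zp-.004],feed=.02,contact_N=3); st('set '+str(h))
E
python3 - <<'E'
from h import *
bot.line_to([.590,.3325,.04],feed=.15); st('up')
place(.5214,.118,-.019,.04)
for cam in('side','top'):
    p,d=bot.capture(cam); u=proj(cam,[.5214,.118,.03])[0].astype(int); b=p[u[1]-50:u[1]+50,u[0]-60:u[0]+60]
    cv2.imwrite(f'pics/{cam}5.png',cv2.resize(b,(720,600),interpolation=cv2.INTER_CUBIC)[:,:,::-1])
E
```

```text
up t 11.99 p [0.5897 0.3323 0.0393] op 0.0543 F [-0.3 -0.3 -2.1] q6 1.23
set True t 14.04 p [ 0.5214  0.118  -0.019 ] op 0.0541 F [-0.8  0.3  6.4] q6 0.93
```

View pics/side5.png

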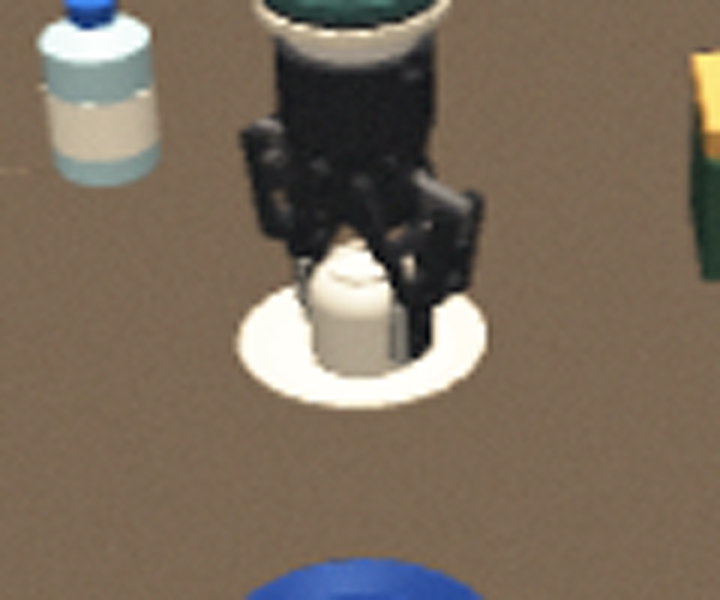

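```bash
python3 - <<'E'
from h import *
bot.open(); st('open'); x,y=.5214,.118
bot.line_to([x,y,.06],feed=.15); 
bc=(.559,-.375)
b=pick_ori(200,[*bc,.06],[.5137,-.1215,.06]); print(b[0])
bot.move_pose([*bc,.06],b[1]); st('above bc')
for cam in('side','top'):
    p,d=bot.capture(cam); np.save(f'p_{cam}.npy',p); np.save(f'd_{cam}.npy',d)
    u=proj(cam,[.5214,.118,.03])[0].astype(int); c=p[u[1]-40:u[1]+40,u[0]-40:u[0]+40]
    cv2.imwrite(f'pics/{cam}6.png',cv2.resize(c,(600,600),interpolation=cv2.INTER_NEAREST)[:,:,::-1])
E
```

```text
open t 14.56 p [ 0.5209  0.1179 -0.0196] op 0.0856 F [ 0.7 -0.4  1.1] q6 0.93
0.9778443750947092
above bc t 17.04 p [ 0.5592 -0.3743  0.0598] op 0.0855 F [0.  0.  0.2] q6 -0.98
```

View pics/side6.png

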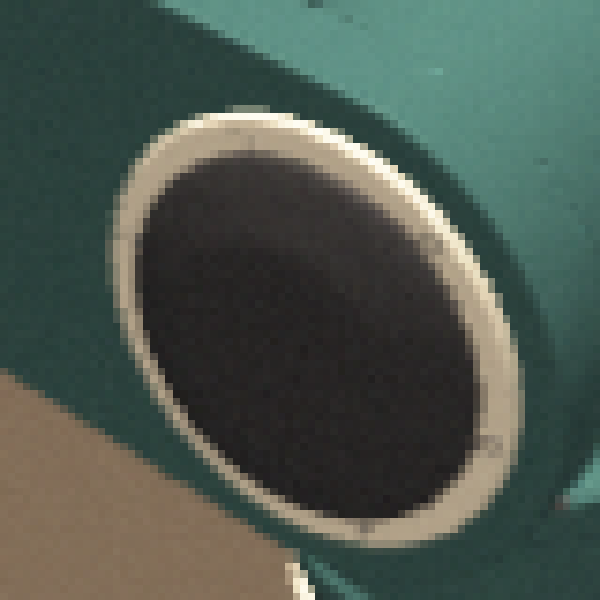

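View pics/top6.png

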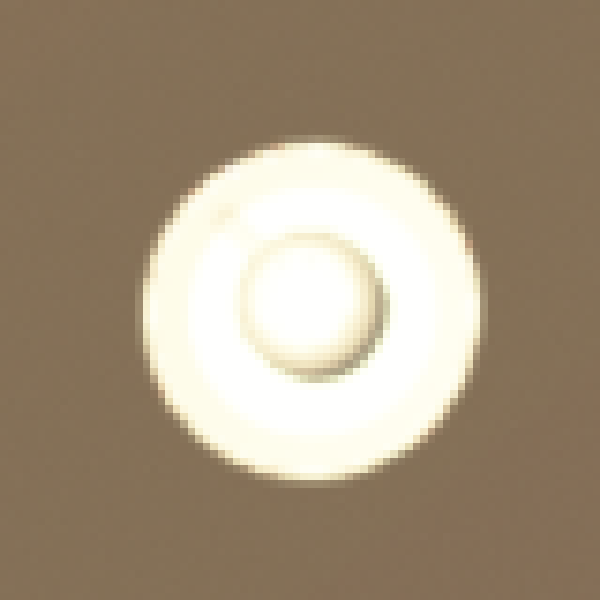

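```bash
cat > chk.py <<'E'
from h import *
def cyl(cam,d,x,y,kind,z0=0):
    W=pts(cam,np.ones(d.shape,bool),np.where(d>0,d,9)).reshape(*d.shape,3)
    rad={'cup':.028,'jar':.027,'bottle':.03}[kind]; zr={'cup':(.009,.033),'jar':(.006,.052),'bottle':(.008,.078)}[kind]; H={'cup':.052,'jar':.072,'bottle':.105}[kind]
    P=W[np.hypot(W[...,0]-x,W[...,1]-y)<rad+.008]
    Q=P[(P[:,2]>zr[0]+z0)&(P[:,2]<zr[1]+z0)]
    f=lambda v: np.hypot(Q[:,0]-v[0],Q[:,1]-v[1])-rad
    r=least_squares(f,[x,y],loss='soft_l1',f_scale=.002)
    T=P[abs(P[:,2]-H-z0)<.005]
    print(cam,kind,len(Q),'cyl',r.x.round(4),'rms',np.sqrt(np.mean(f(r.x)**2)).round(4),'top',((T.max(0)+T.min(0))/2)[:2].round(4),T.mean(0)[:2].round(4), 'zt',T[:,2].mean().round(4))
E
python3 - <<'E'
from chk import *
p=np.load('p_top.npy'); d=np.load('d_top.npy')
cyl('top',d,.5214,.118,'cup',.005)
print(fit(p,'top','saucer',.5225,.1183))
E
```

```text
top cup 23 cyl [0.5251 0.1157] rms 0.0006 top [0.5226 0.1157] [0.5228 0.1155] zt 0.0551
(array([0.52202127, 0.11784677]), np.float64(95.82745098039216), np.float64(1657.0))
```

```bash
python3 - <<'E'
from h import *
bc=(.559,-.375)
h=bot.line_to([*bc,-.024],feed=.12,contact_N=8); st('down '+str(h))
bot.gripper_close(40); st('closed')
bot.line_to([*bc,.04],feed=.15); st('up')
for cam in('side',):
    p,d=bot.capture(cam); np.save(f'p_{cam}.npy',p); np.save(f'd_{cam}.npy',d)
    cv2.imwrite(f'pics/{cam}7.png',p[:,:,::-1])
E
```

```text
down False t 17.99 p [ 0.5594 -0.3753 -0.0232] op 0.0854 F [ 0.2 -0.4  0.5] q6 -0.98
closed t 18.39 p [ 0.5595 -0.3753 -0.0228] op 0.054 F [-0.6  0.8  5.9] q6 -0.98
up t 18.97 p [ 0.5587 -0.3748  0.0394] op 0.0542 F [-1.4  0.  -1.7] q6 -0.98
```

View pics/side7.png

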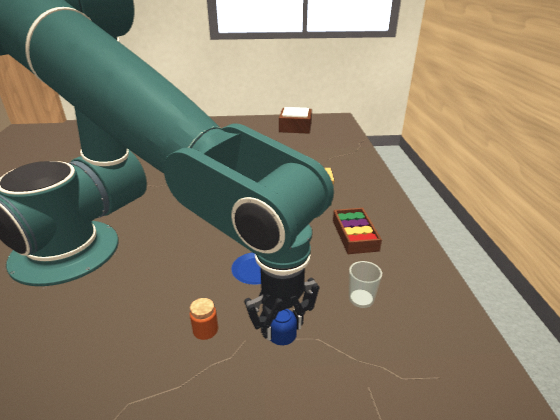

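```bash
python3 - <<'E'
from h import *
x,y=.5137,-.1215
place(x,y,-.0185,.04)
bot.open(); st('open')
bot.line_to([x,y,.06],feed=.15)
# go to above jar, low occlusion: capture with arm on the right-front
j=(.4016,-.301)
for a in (0,90):
    b=pick_ori(a,[*j,.06],[.5176,-.0018,.06]); print(a,b[0])
b=pick_ori(0,[*j,.06],[.5176,-.0018,.06])
bot.move_pose([*j,.06],b[1]); st('above jar')
for cam in('side','top'):
    p,d=bot.capture(cam); np.save(f'p_{cam}.npy',p); np.save(f'd_{cam}.npy',d)
    cv2.imwrite(f'pics/{cam}8.png',p[:,:,::-1])
E
```

```text
set True t 21.15 p [ 0.5138 -0.1215 -0.0179] op 0.0542 F [-1.6  0.8  7.3] q6 -0.63
open t 21.57 p [ 0.5133 -0.1214 -0.0185] op 0.0857 F [ 0.5 -0.6 -0.1] q6 -0.63
0 0.694013149643165
90 1.5180332570103126
above jar t 23.1 p [ 0.4019 -0.3004  0.0595] op 0.085 F [-0.4  0.3 -0.2] q6 -0.69
```

View pics/side8.png

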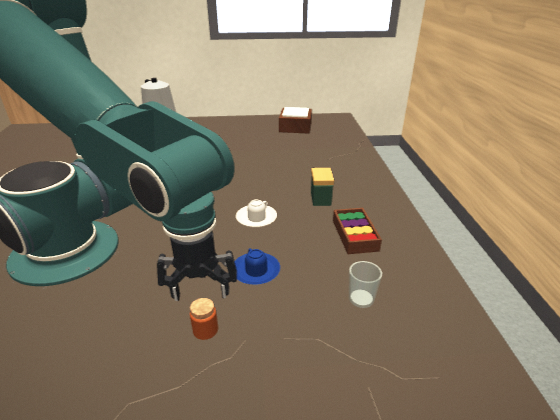

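View pics/top8.png

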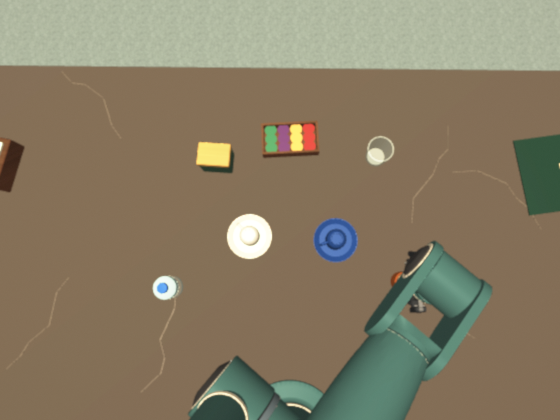

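```bash
cat > cc.py <<'E'
from chk import *
def overlay(cam,p,c,items,half=32,out=480):
    u=proj(cam,[*c,.02])[0].round().astype(int)-half; k=out/(2*half)
    v=cv2.resize(p[u[1]:u[1]+2*half,u[0]:u[0]+2*half],(out,out),interpolation=cv2.INTER_CUBIC)
    for kind,x,y,z0,col in items:
        a=np.linspace(0,2*np.pi,72)
        for r,z in PROF[kind]:
            q=(proj(cam,np.c_[x+r*np.cos(a),y+r*np.sin(a),np.full(72,z+z0)])-u+.5)*k
            cv2.polylines(v,[np.round(q).astype(np.int32)],True,col,1)
    return v
E
python3 - <<'E'
from cc import *
S_={'top':{'w':(.5222,.118),'b':(.515,-.1217)},'side':{'w':(.5203,.1176),'b':(.5124,-.1214)}}
for cam in('top','side'):
    p=np.load(f'p_{cam}.npy'); d=np.load(f'd_{cam}.npy'); L=[]
    for n,c in S_[cam].items():
        cyl(cam,d,*c,'cup',.005)
        v=p.astype(float)*(.75 if n=='w' else 1.6); v=np.clip(v,0,255).astype(np.uint8)
        L.append(overlay(cam,v,c,[('cup',*c,.005,(255,0,0))],out=390))
    cv2.imwrite(f'pics/ov_{cam}.png',np.hstack(L)[:,:,::-1])
E
```

```text
top cup 21 cyl [0.5244 0.1162] rms 0.0006 top [0.5252 0.1157] [0.5249 0.1145] zt 0.0549
top cup 22 cyl [ 0.5174 -0.1223] rms 0.0019 top [ 0.5186 -0.1228] [ 0.5165 -0.1217] zt 0.055
side cup 127 cyl [0.5221 0.1182] rms 0.0017 top [0.5216 0.1148] [0.5227 0.1153] zt 0.0548
side cup 167 cyl [ 0.5143 -0.1196] rms 0.001 top [ 0.5145 -0.1211] [ 0.514  -0.1221] zt 0.0549
```

View pics/ov_top.png

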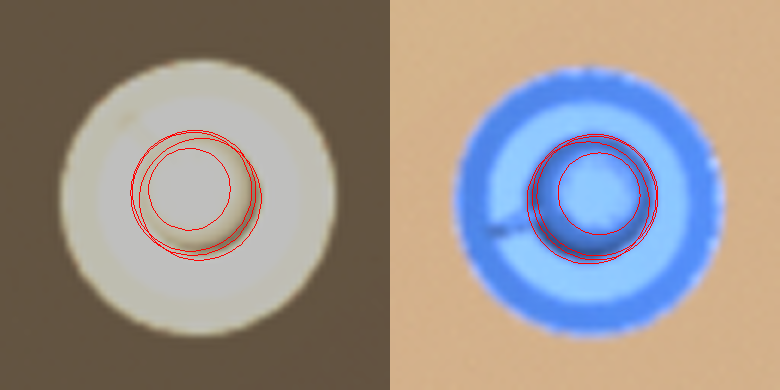

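View pics/ov_side.png

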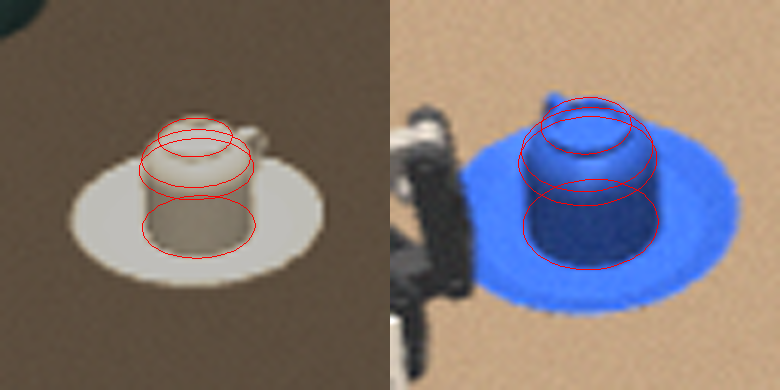

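```bash
python3 - <<'E'
from h import *
j=(.4016,-.3008)
h=bot.line_to([*j,-.010],feed=.12,contact_N=8); st('down '+str(h))
bot.gripper_close(50); s=st('closed'); zc=s['ee_pos'][2]
bot.line_to([*j,.07],feed=.15); st('up')
x,y=.51755,-.00175
place(x,y,zc,.07)
bot.open(); st('open')
bot.line_to([x,y,.09],feed=.15)
b=(.3795,.3295)
for a in (90,88):
    r=pick_ori(a,[*b,.09],[.6175,-.005,.09]); print(a,r and r[0])
bot.move_pose([*b,.09],r[1]); st('above bottle')
for cam in('side','top'):
    p,d=bot.capture(cam); np.save(f'p_{cam}.npy',p); np.save(f'd_{cam}.npy',d)
    cv2.imwrite(f'pics/{cam}9.png',p[:,:,::-1])
E
```

```text
down False t 23.93 p [ 0.402  -0.3009 -0.0094] op 0.0852 F [-0.2 -0.3 -0.1] q6 -0.69
closed t 24.34 p [ 0.4021 -0.3012 -0.0089] op 0.0526 F [-0.1  1.2  7.4] q6 -0.69
up t 25.02 p [ 0.4012 -0.3005  0.069 ] op 0.0526 F [ 0.9  0.5 -3. ] q6 -0.69
set True t 27.56 p [ 0.5175 -0.0017 -0.0089] op 0.0527 F [-2.6  0.2  6.7] q6 -0.05
open t 27.99 p [ 0.517  -0.0017 -0.0096] op 0.0853 F [ 0.6 -0.6  0.2] q6 -0.05
90 1.6201992536008585
88 1.5852926685609718
above bottle t 30.16 p [0.3799 0.3289 0.0898] op 0.0856 F [-0.9 -0.3 -0.1] q6 -0.87
```

View pics/side9.png

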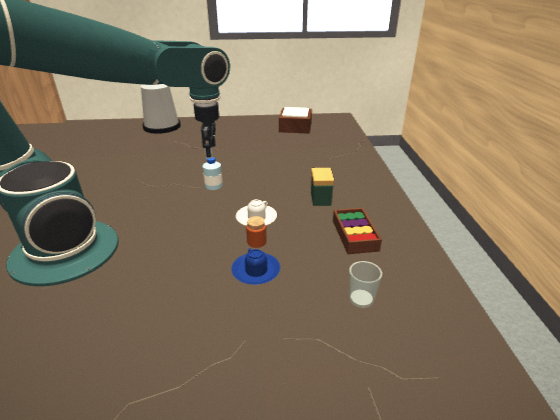

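View pics/top9.png

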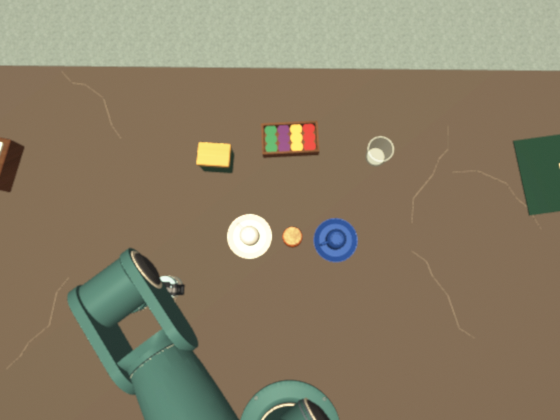

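```bash
python3 - <<'E'
from cc import *
S_={'top':{'w':(.5222,.118),'b':(.515,-.1217)},'side':{'w':(.5203,.1176),'b':(.5124,-.1214)}}
L=[]
for cam in('top','side'):
    p=np.load(f'p_{cam}.npy'); d=np.load(f'd_{cam}.npy')
    c=(np.array(S_[cam]['w'])+S_[cam]['b'])/2; print(cam,'mid',c.round(4))
    cyl(cam,d,*c,'jar')
    for n,k in S_[cam].items(): print(n,fit(p,cam,'saucer',*k)[0].round(4))
    v,e,N=fit(p,cam,'jar',*c,thr=20); print('fit',v.round(4),e,N)
    L.append(overlay(cam,np.clip(p*1.5,0,255).astype(np.uint8),c,[('jar',*c,0,(0,255,255))],half=24,out=390))
cv2.imwrite('pics/ov_jar.png',np.hstack(L)[:,:,::-1])
E
```

```text
top mid [ 0.5186 -0.0019]
top jar 27 cyl [ 0.5213 -0.0029] rms 0.0008 top [ 0.5199 -0.0029] [ 0.5205 -0.0029] zt 0.0711
w [0.5225 0.1178]
b [ 0.515  -0.1217]
fit [ 0.52   -0.0006] 21.227450980392156 328.0
side mid [ 0.5164 -0.0019]
side jar 269 cyl [ 5.187e-01 -4.000e-04] rms 0.0012 top [ 0.5181 -0.002 ] [ 0.5187 -0.0046] zt 0.0713
w [0.5206 0.1216]
b [ 0.5123 -0.1205]
fit [0.5173 0.0052] 385.78823529411767 849.0
```

View pics/ov_jar.png

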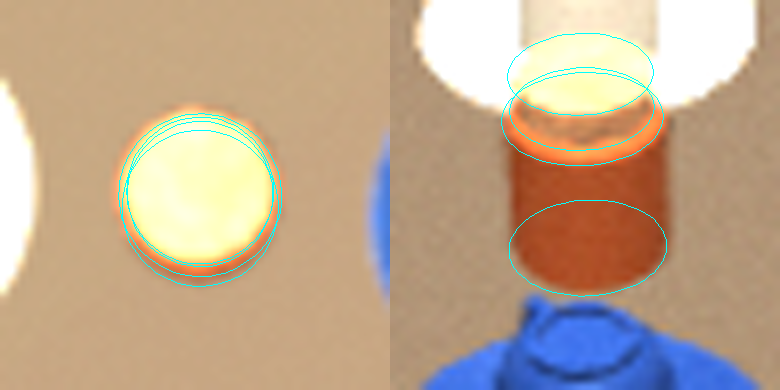

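```bash
python3 - <<'E'
from h import *
b=(.3787,.3290)
h=bot.line_to([*b,.016],feed=.1,contact_N=8); st('down '+str(h))
bot.gripper_close(60); s=st('closed')
p,d=bot.capture('side'); cv2.imwrite('pics/side10.png',cv2.resize(p[100:220,150:310],(800,600),interpolation=cv2.INTER_CUBIC)[:,:,::-1])
E
```

```text
down False t 31.15 p [0.379  0.3292 0.0166] op 0.0857 F [ 0.5 -0.7  0.5] q6 -0.87
closed t 31.52 p [0.3792 0.3293 0.017 ] op 0.0586 F [-0.3 -0.7  5.9] q6 -0.87
```

View pics/side10.png

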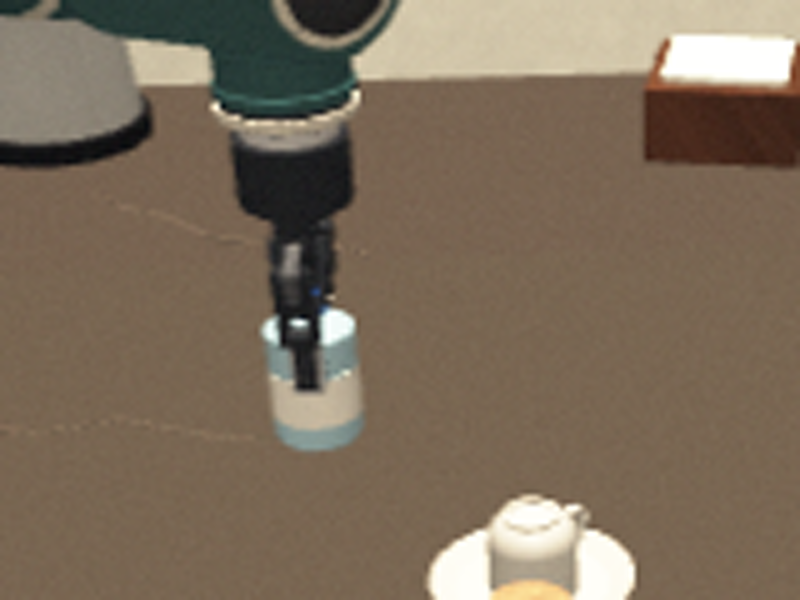

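```bash
python3 - <<'E'
from h import *
b=(.3787,.3290); zc=.017
bot.line_to([*b,.12],feed=.15); st('up')
x,y=.6173,-.005
place(x,y,zc,.12)
bot.open(); st('open')
bot.line_to([x,y,.14],feed=.15)
bot.move_pose([.40,-.40,.2],bot.sense()['ee_rot']); st('away')
for cam in('side','top'):
    p,d=bot.capture(cam); np.save(f'p_{cam}.npy',p); np.save(f'd_{cam}.npy',d)
    cv2.imwrite(f'pics/{cam}11.png',p[:,:,::-1])
E
```

```text
up t 32.42 p [0.3783 0.3287 0.1189] op 0.059 F [-0.8 -0.2 -1.6] q6 -0.87
set True t 35.44 p [ 0.6173 -0.005   0.0171] op 0.0587 F [-0.   0.2  5.5] q6 -1.59
open t 35.83 p [ 0.6167 -0.0049  0.0163] op 0.0855 F [-0.8 -0.7  0.4] q6 -1.59
away t 38.48 p [ 0.4005 -0.3994  0.1997] op 0.0855 F [-0.4 -0.   0.1] q6 -2.36
```

View pics/side11.png

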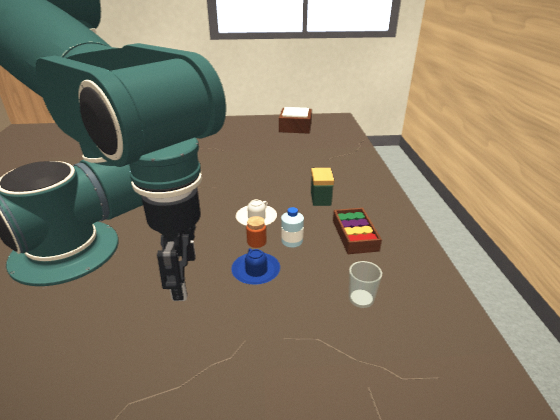

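View pics/top11.png

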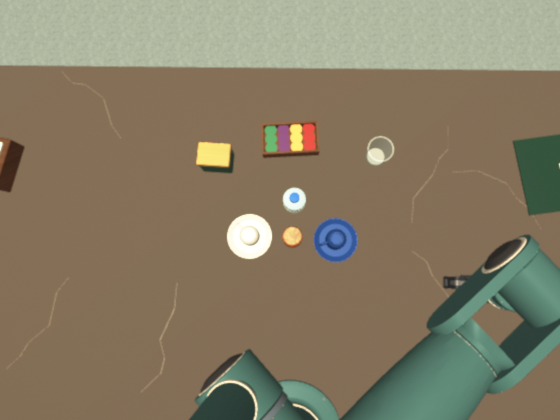

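```bash
python3 - <<'E'
from cc import *
L=[]
for cam,dx in (('top',.0011),('side',-.0012)):
    p=np.load(f'p_{cam}.npy'); d=np.load(f'd_{cam}.npy')
    m=np.array([.51755+dx,-.0018]); B=m+.1*np.array([.9995,-.032]); ws=m+.12*np.array([.032,.9995]); bs=m-.12*np.array([.032,.9995]); print(cam,m,B)
    cyl(cam,d,*m,'jar'); cyl(cam,d,*B,'bottle'); cyl(cam,d,*ws,'cup',.005); cyl(cam,d,*bs,'cup',.005)
    L.append(overlay(cam,np.clip(p*1.2,0,255).astype(np.uint8),m+.5*(B-m),[('jar',*m,0,(0,255,255)),('bottle',*B,0,(255,0,255)),('cup',*ws,.005,(255,0,0)),('cup',*bs,.005,(255,0,0))],half=64 if cam=='top' else 56,out=400))
cv2.imwrite('pics/ov_all.png',np.hstack(L)[:,:,::-1])
E
```

```text
top [ 0.51865 -0.0018 ] [ 0.6186 -0.005 ]
top jar 29 cyl [ 0.5214 -0.0028] rms 0.0007 top [ 0.52   -0.0029] [ 0.5206 -0.0025] zt 0.0714
top bottle 81 cyl [ 0.6196 -0.0066] rms 0.0009 top [ 0.6191 -0.007 ] [ 0.6191 -0.0071] zt 0.1044
top cup 21 cyl [0.5248 0.116 ] rms 0.0004 top [0.5251 0.1158] [0.5246 0.1154] zt 0.0551
top cup 24 cyl [ 0.5175 -0.122 ] rms 0.0017 top [ 0.5159 -0.1214] [ 0.5163 -0.122 ] zt 0.0553
side [ 0.51635 -0.0018 ] [ 0.6163 -0.005 ]
side jar 264 cyl [ 5.186e-01 -3.000e-04] rms 0.0013 top [ 0.5181 -0.0015] [ 0.5188 -0.0047] zt 0.0713
side bottle 456 cyl [ 0.6172 -0.0048] rms 0.0014 top [ 0.6168 -0.0061] [ 0.6167 -0.0085] zt 0.1041
side cup 90 cyl [0.5217 0.1183] rms 0.0015 top [0.5216 0.1143] [0.5217 0.1143] zt 0.0549
side cup 167 cyl [ 0.5141 -0.1195] rms 0.0011 top [ 0.5156 -0.1218] [ 0.5144 -0.1222] zt 0.0547
```

View pics/ov_all.png

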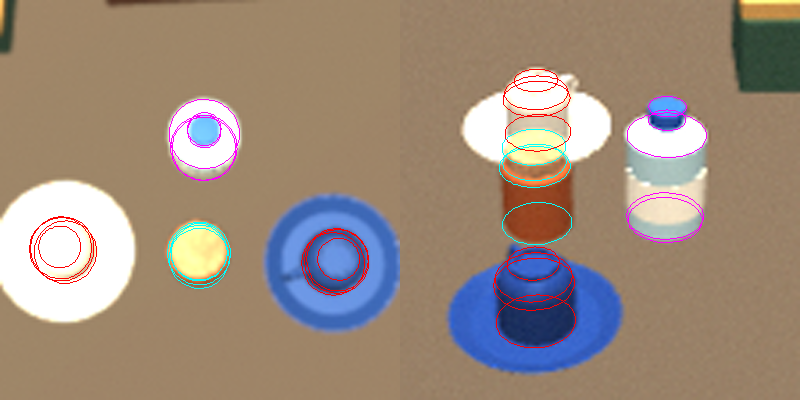

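```bash
python3 - <<'E'
from h import *
a=cv2.imread('pics/top0.png').astype(int); b=cv2.imread('pics/top11.png').astype(int)
for n,(r0,r1,c0,c1) in {'tin':(135,180,190,240),'box':(115,165,255,325),'tumbler':(130,170,360,400)}.items(): print(n,abs(a-b)[r0:r1,c0:c1].max())
bot.close_job()
E
```

```text
tin 3
box 3
tumbler 4
the job is handed in; nothing more can be done
```

I laid the coffee corner and handed the job in after about 39 s of the 96 s. Each cup is upside down on its own saucer. The jar stands between the saucers and the bottle stands behind the jar. Everything was lowered until it touched and then released.

**Last checks in the two cameras:**
- **Cups:** within about 2–3 mm of their saucer centres. This check has the most scatter, because the depth readings on the cups are noisy.
- **Jar:** about 1 mm off along the saucer line and about 2 mm too far back. I left it there, because that is close to the calibration error of about 2 mm.
- **Bottle:** about 98.5 mm from the jar centre to centre, against 100 mm asked. It is square to the line within about 2 mm.
- **Bystanders:** the tea tin, tumbler and capsule box show no change from the first picture.

**What went wrong or disagreed:**
- **Tool height:** the fingertips sit about 35 mm higher than the reported tool height implies. On the first grasp of the white cup, the fingers therefore slid up onto its top and pressed with about 21 N. I let go, found the offset by touching the counter, and allowed for it from then on. The cup stayed where it was.
- **Cameras:** the two cameras differ by about 2 mm in x. I used the average when aiming.

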